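# Refit the spark cassette and grating of a bench downdraft box

### The arm

A 6-joint arm with a two-finger parallel gripper is mounted at the origin on the work surface. World frame = base frame: x ahead of the robot, y to its left, z up, the work surface at z = 0. Lengths are in m, angles in rad, forces in N, time in s.
With the tool pointing down it reaches from about 0.375 to 0.975 m from the base axis. Payload 3.8 kg.
Tool frame: the origin (TCP) lies midway between the tips of the shut fingers; the grasp point (between the pads) lies 19 mm behind it; z points along the fingers, y is the line along which they close (so a half turn about z gives the same grasp; the last joint's range is limited). The gripper opens to 85 mm and grips with 20 to 120 N. Pads are 22 mm wide; open, the fingers measure 114 mm over their backs; the gripper's body (76 mm by 85 mm) begins 54 mm behind the grasp point. The pads swing forward as they close: fully open they stand 13 mm farther back than shut.
Start: joints at [-1.245, 0.264, 1.604, -0, 1.274, -0.037], TCP at [0.24, -0.631, 0.231] pointing down, gripper open.
Joint ranges: [-2.63, 2.63], [-0.94, 2.18], [0.31, 2.57], [-1.31, 4.45], [0, 2.66], [-2.55, 2.55]. Speed limits (rad/s): [2.57, 2.57, 3.14, 3.14, 3.14, 3.14].

### API

Orientations are given as a rotation vector (axis times angle).
In Python, from workcell import sensors, viewer, job gives the robot as it stands.
- The arm moves only by the shell command python3 -m inch 'ROWS' [FORCE]. ROWS is JSON, one flat list of numbers, 7 for each row, row after row: the shift along the tool's x, y, z in mm, then the turn, a rotation vector about the tool's x, y, z in degrees, then the finger opening in mm, from 0 to 85.4. A call has exactly 8 rows; each row shifts and turns the commanded pose from where the row before left it, along the tool's axes as they then stand; what a row does not reach is not made up. A row lasts 1/10 s, in which the tool goes at most 50 mm and 8.59 degrees, less where a joint would pass 70% of its speed; a pose out of reach is approached as far as the arm can. A call is refused whole if a number of a shift passes 50 or a number of a turn 8.59, either way. A call with a gripper value outside its range is refused whole. The fingers move at their own pace and stop on an object; FORCE is the grip in N (left out, the last holds). Time passes only in rows, so rows that do not move let the fingers close, or fill a call up. It gives the time, the measured TCP pose, the force, the opening and the grip force at its end, in the units of the state.
- sensors.read_state(): the state, without advancing time (a new reading comes with each control period).
- viewer.read_camera(name): name is "scene" or "side" or "wrist"; returns the picture (420x560x3 uint8, red, green, blue); there is no depth.
- viewer.camera_params(name): a dict with "K" (3x3 intrinsics, pixels), "k1" (the pictures are not rectified: a ray, as slopes to the right and down, at radius r is drawn at 1 + k1 r^2 times it, then the intrinsics apply), "world_to_cam" (4x4, takes a point from world to camera coordinates). Camera axes: x right, y down, z forward; pixel columns grow to the right and rows downward; lengths in m; the calibration is good to about 2 mm. A picture is of the moment at which its call begins: read the wrist's pose just before it. camera_params takes no time and is no camera call; for the wrist camera it gives the pose at the moment of the call.
- job.finish_job(): hands the job in; it is judged then, once.
The state is a dict: "time": time; "q": joint angles; "joint_vel": joint speeds; "joint_torque": joint torques, N m; "tool_pos": TCP position; "tcp_rot": TCP orientation; "wrist_force": force on the tool from outside, world axes, zero at the start; "torque": the same for the moment, N m; "width": opening from 0.0 (shut) to 1.0 (fully open); "grip_force": force on a finger pad.
Only numpy, scipy, OpenCV 4.12 (cv2) and the standard library are available. Lean on these libraries where they do the work, as an engineer would, in place of code of your own. Each camera call takes 0.05 s, during which the arm holds its last target. There are 200 camera calls.

### The job

Get the blue bench downdraft box ready for grinding: push the spark-trap cassette (red face plate, black handle) into the slot in its front, letting the cassette itself, never the fingers, open the sprung dust flap, until the face plate is fully home against the front. Then refit the bar grating in the top: tilted, bring one long edge under the yellow overhanging lip, then lower the other edge under control until the grating lies flat on its seat, hooked under the lip. Leave everything else on the bench where it is.

Things in the scene. Friction and masses are not known exactly. Their poses are not given: they have to be found in the camera images.
- downdraft: Fixed blue bench downdraft box, 280 (x) x 220 (y) x 92 mm high, origin under its centre, z up. Slotted front faces its own -x; a black hose leaves at +x; the -y side carries the yellow lip and is turned to the robot. The top has a recess for the grating, open down to the cassette space: x -84..+104, y -68..+68, ledge all round at height 84, rim at 92.
- slot (a point): Middle of the front slot, at its floor, on the outer face (box frame: x -140, y 0, height 26 mm); axes as the box. Slot 106 wide, 32 high; level floor and side guides run on inside, the cassette slides in along +x. The sill is rounded.
- flap_hinge (a point): Hinge axis of the flap, parallel to the box's y, 8 behind the outer face, 32.5 above the slot floor.
- flap (a joint): Yellow sprung dust flap hung from the slot's top edge, 31 mm long, 100 wide. 0 = shut (hanging upright), grows as it is pushed inward and up, stop at 1.5 rad. A spring always closes it: 0.025 N m shut, 0.08 open; 1 N at its lower edge starts it, and it presses with about 2.5 N on a cassette sliding under it.
- cassette_grip (a point): Where to grip the black handle: 40 mm behind the face plate's inner side, 26 above the cassette's underside. The handle is a bar 60 long (x) x 22 wide (y), from 12 to 38 above that underside. Axes as the cassette: x to the nose, z up.
- cassette: Loose spark-trap cassette, 0.26-0.40 kg, lying flat; origin on its underside below the inner side of its red face plate (4 thick, 118 wide, 44 high). Mesh body runs 130 mm to +x, 96 wide, 26 thick, nose corners rounded 18; handle runs 64 to -x. Centre of mass 20 ahead of the origin. Home: face plate on the box front, origin at point slot, x along the box's x, flap lying on it.
- grating: Loose steel bar grating, 0.30-0.48 kg, 180 (x) x 130 (y) x 6 mm, origin under its centre, lying flat. A green lifting tab stands upright in its middle: 50 long (x), 10 thick (y), 6 to 46 above the underside. The same either way round (half a turn).
- grating_grip (a point): Point to grip on the tab: its middle, 32 above the grating's underside; axes as the grating.
- edge_a (a point): Middle of the grating's long edge on its -y side, half-way up its thickness.
- edge_b (a point): Middle of the grating's long edge on its +y side, half-way up its thickness.
- lip_edge (a point): Middle of the yellow lip's free edge, on its underside (box frame: x 10, y -52, height 97 mm). The lip (3 thick, top at 100, 196 long) overhangs the recess from y -68 to -52: 16 mm, more than the play, so the grating cannot be dropped straight in. Gap between ledge and lip: 13 high.
- seat (a point): Middle of the recess at ledge level (box frame: x 10, y 0, height 84 mm). Seated grating: origin here within the recess's play (4 mm either way along x, 3 along y), x parallel to the box's x, flat on the ledge.
- bracket_a: Bystander: small welded steel hat bracket, 82 x 40 x 40.
- bracket_b: Bystander: another such bracket.
- hammer: Bystander: hammer, 280 long, lying.
- tube: Bystander: offcut of square steel tube, 160 x 40 x 40, lying.
- carton: Bystander: small open cardboard box, 90 x 70 x 55.
- spray_can: Bystander: spray can, 64 across, 170 high, standing.
- square: Bystander: red magnetic welding square, about 110 x 100 x 20.
Mind the look-alikes: they are no part of the job. Leave any pink look-alike of the grating alone.

How it is judged:
By the outcome, as a careful person would: the job done as asked, in the order asked, and still so for the second after the job is handed in, with the robot touching nothing.
It also fails if it takes over 58 s, if anything falls off the work surface, if the arm or the gripper's body presses on something with over 40 N, if the wrist force passes 120 N, or if a joint passes its speed limit or range.

## Working session

There is one attempt and no reset: what is moved stays moved. The work goes in short steps, Python scripts to look and compute and a shell command to move; the robot and the scene stay as the last step left them, time stands still between calls to the robot, and variables do not carry over. Pictures are saved under pics/ and viewed, at most 10 in all, crops included, and the job is handed in when it is done.

```bash
ls; mkdir -p pics; python3 - <<'E'
from workcell import sensors, viewer
import cv2,numpy as np
s=sensors.read_state();print(s)
for n in("scene","side"):
    im=viewer.read_camera(n);cv2.imwrite(f"pics/{n}0.png",im[:,:,::-1]);p=viewer.camera_params(n);print(n,p)
E
```

```text
pics
{'time': 0.0, 'q': array([-1.24492977e+00,  2.64748122e-01,  1.60538021e+00,  6.77437344e-06,
        1.27368882e+00, -3.68990734e-02]), 'joint_vel': array([ 0.00109279,  0.00011853, -0.00055011, -0.00014034, -0.0006026 ,
       -0.00125459]), 'joint_torque': array([-8.51816844e-05, -5.15118599e+01, -3.67314684e+01, -2.92729128e-04,
        1.27630393e-02, -1.47911123e-05]), 'tool_pos': array([ 0.23929843, -0.63037786,  0.22996206]), 'tcp_rot': array([-3.08788982e+00, -5.66311169e-01,  4.92693719e-04]), 'wrist_force': array([ 0.34411208, -0.28572577, -0.10485761]), 'torque': array([-0.01315048, -0.0577724 ,  0.00441657]), 'grip_force': 0.0, 'width': 1.0019917130065243}
scene {'K': array([[422.47008775,   0.        , 277.52647872],
       [  0.        , 422.47008775, 206.69045247],
       [  0.        ,   0.        ,   1.        ]]), 'k1': -0.10137310462656464, 'world_to_cam': array([[ 7.57695198e-01,  6.52608257e-01, -6.70517298e-04,
        -4.57604676e-01],
       [ 5.26267106e-01, -6.11616774e-01, -5.90735012e-01,
        -1.61516090e-01],
       [-3.85928646e-01,  4.47244211e-01, -8.06865352e-01,
         1.37098555e+00],
       [ 0.00000000e+00,  0.00000000e+00,  0.00000000e+00,
         1.00000000e+00]])}
side {'K': array([[469.40485374,   0.        , 281.05200476],
       [  0.        , 469.40485374, 207.78505531],
       [  0.        ,   0.        ,   1.        ]]), 'k1': 0.025603652172636767, 'world_to_cam': array([[-0.75474075, -0.65588118, -0.01364814,  0.4524153 ],
       [-0.42120384,  0.50043103, -0.75641001,  0.23890102],
       [ 0.50294505, -0.56514481, -0.65395537,  1.47843352],
       [ 0.        ,  0.        ,  0.        ,  1.        ]])}
```

View pics/scene0.png

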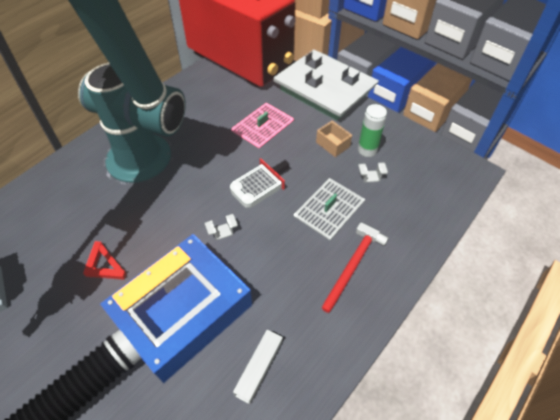

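View pics/side0.png

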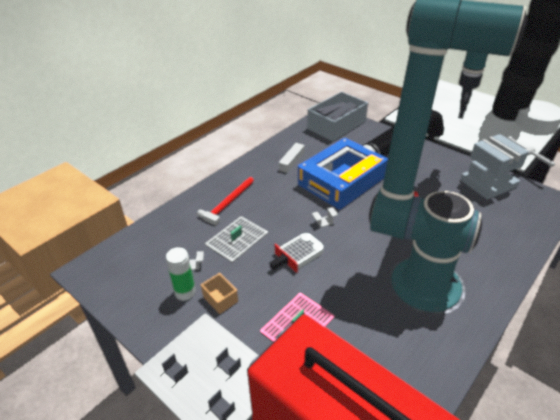

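```bash
cat > h.py <<'E'
import cv2,numpy as np
from workcell import sensors,viewer
def unp(p,c):
    K=c["K"];q=(np.atleast_2d(np.asarray(p,float))-K[:2,2])/np.array([K[0,0],K[1,1]])
    u=q.copy()
    for _ in range(30): u=q/(1+c["k1"]*(u**2).sum(1,keepdims=True))
    return u
def plane(p,c,z):
    u=unp(p,c);M=c["world_to_cam"];R=M[:3,:3];o=-R.T@M[:3,3]
    d=np.c_[u,np.ones(len(u))]@R
    return (o+d*((z-o[2])/d[:,2])[:,None])[:,:2]
def proj(P,c):
    M=c["world_to_cam"];X=np.atleast_2d(P)@M[:3,:3].T+M[:3,3];u=X[:,:2]/X[:,2:]
    u=u*(1+c["k1"]*(u**2).sum(1,keepdims=True));return u*[c["K"][0,0],c["K"][1,1]]+c["K"][:2,2]
def cont(mask,n=1):
    c,_=cv2.findContours(mask.astype(np.uint8),cv2.RETR_EXTERNAL,cv2.CHAIN_APPROX_NONE)
    return [k[:,0,:] for k in sorted(c,key=cv2.contourArea,reverse=True)[:n]]
def rect(w):  # centre, sizes, angle of long axis (deg)
    (cx,cy),(a,b),t=cv2.minAreaRect((w*1000).astype(np.float32))
    if a<b:a,b,t=b,a,t+90
    return np.round([cx,cy,a,b,(t+90)%180-90],1)
E
python3 - <<'E'
from h import *
im=cv2.imread("pics/scene0.png");c=viewer.camera_params("scene");H=cv2.cvtColor(im,cv2.COLOR_BGR2HSV)
def m(lo,hi,x0,y0,x1,y1):
    k=cv2.inRange(H,np.array(lo),np.array(hi));r=np.zeros_like(k);r[y0:y1,x0:x1]=k[y0:y1,x0:x1];return r
for name,lo,hi,roi,z in [("lip",(18,120,120),(35,255,255),(80,220,220,320),.1),
  ("grat",(0,0,110),(179,60,255),(285,170,370,245),.006),("body",(0,0,110),(179,80,255),(222,155,290,210),.026),
  ("plate",(0,120,70),(8,255,255),(255,155,295,195),.03),("plate2",(172,120,70),(179,255,255),(255,155,295,195),.03),("tab",(60,60,20),(95,255,180),(315,185,345,220),.04)]:
    k=m(lo,hi,*roi)
    if name=="grat":k=cv2.morphologyEx(k,cv2.MORPH_CLOSE,np.ones((5,5)))
    for q in cont(k): print(name,len(q),rect(plane(q,c,z)),q.min(0),q.max(0))
k=m((100,120,90),(130,255,255),80,220,270,390)
for x,y in [(170,280),(210,260),(240,330),(150,355),(130,330)]:print(H[y,x])
a=cv2.resize(im[220:390,80:270],None,fx=3.2,fy=3.2,interpolation=cv2.INTER_CUBIC)
cv2.imwrite("pics/boxcrop.png",a)
E
```

```text
lip 176 [ 434.4 -264.6  192.8   49.    85.3] [114 248] [188 309]
grat 307 [592.8 250.6 274.6 266.  -49.8] [285 170] [369 244]
body 322 [373.  160.8 212.9 212.1  40.7] [222 155] [289 209]
plate 62 [398.6 219.7 131.5  18.1 -16.3] [261 160] [284 188]
plate2 9 [335.6 232.3  12.7   6.3 -47.8] [260 159] [262 162]
tab 35 [598.6 236.9  64.2  15.8 -86. ] [325 194] [336 210]
[ 10  11 144]
[110 154 217]
[112  22 130]
[108 164 229]
[110 159 224]
```

View pics/boxcrop.png

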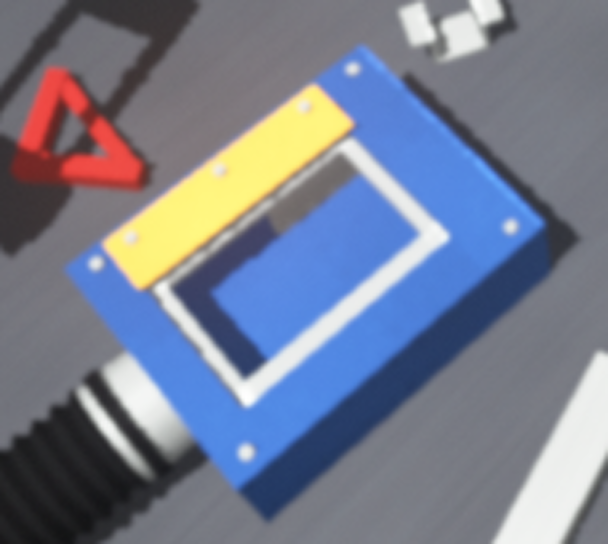

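```bash
python3 - <<'E'
from h import *
im=cv2.imread("pics/scene0.png");c=viewer.camera_params("scene");H=cv2.cvtColor(im,cv2.COLOR_BGR2HSV)
px=np.array([(362,45),(545,222),(238,487),(68,268)])/3.2+[80-.35,220-.35]
w=plane(px,c,.092)*1000;print(w,"ctr",w.mean(0),[np.linalg.norm(w[i]-w[i-1]) for i in range(4)])
d=lambda a,b:np.degrees(np.arctan2(*(b-a)[::-1]));print("x ang",d(w[0],w[3]),d(w[1],w[2]))
for name,roi,z,n in[("grat",(285,170,370,245),.006,7),("body",(222,160,290,210),.026,3)]:
    x0,y0,x1,y1=roi;s=im[y0:y1,x0:x1]
    k=((s.min(2)>165)).astype(np.uint8);k=cv2.morphologyEx(k,cv2.MORPH_CLOSE,np.ones((n,n)))
    q=cont(k)[0]+[x0,y0];print(name,rect(plane(q,c,z)),q.min(0),q.max(0))
a=cv2.resize(im[150:250,225:375],None,fx=5,fy=5,interpolation=cv2.INTER_CUBIC);cv2.imwrite("pics/cc.png",a)
E
```

```text
[[ 411.91948837 -112.73531923]
 [ 629.68801719 -129.77341949]
 [ 606.9265017  -407.89079636]
 [ 390.29720813 -389.83634144]] ctr [ 509.70780385 -260.05896913] [np.float64(277.9433386803153), np.float64(218.43403811242555), np.float64(279.0472395601516), np.float64(217.38034450390558)]
x ang -94.46176692219348 -94.6787393156889
grat [596.  243.3 185.6 132.6 -88.7] [293 178] [364 238]
body [381.2 148.9 139.7 104.7  80.5] [230 164] [280 206]
```

View pics/cc.png

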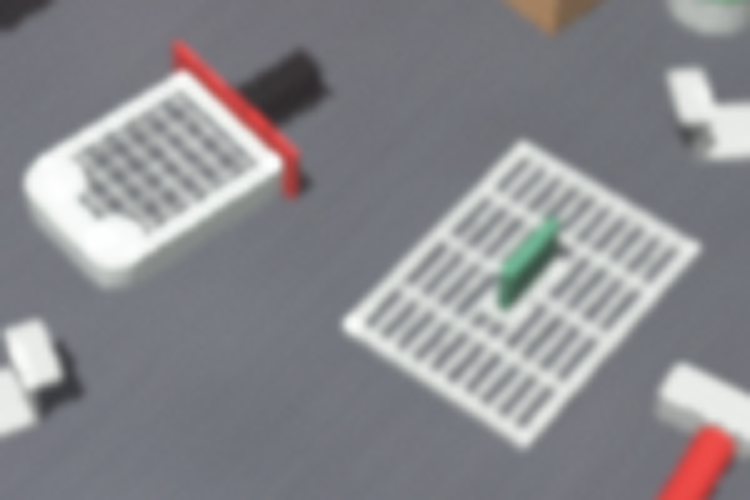

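```bash
cat >> h.py <<'E'
from scipy.spatial.transform import Rotation as Ro
def todo(pos_mm,yaw,s=None,tilt=0):
    """shift in the tool's axes (mm) and turn (deg) to reach TCP pos with tool x at yaw (deg), pointing down, then tilt about tool x"""
    s=s or sensors.read_state();R=Ro.from_rotvec(s["tcp_rot"])
    T=Ro.from_euler("z",yaw,degrees=True)*Ro.from_euler("x",180+tilt,degrees=True)
    d=np.asarray(pos_mm)-s["tool_pos"]*1000
    return np.round(R.inv().apply(d),1),np.round((R.inv()*T).as_rotvec(degrees=True),2),np.round(np.r_[s["tool_pos"]*1000,R.as_matrix()[:,0]],3)
E
python3 - <<'E'
from h import *
c=viewer.camera_params("scene")
P=lambda l,z:plane(np.array(l)/5+[225-.4,150-.4],c,z)*1000
for n,l,z in[("platetop",[(178,42),(295,155)],.044),("bodytop",[(185,70),(282,162)],.026),("noseL",[(24,190),(110,275)],.026),("handle",[(240,88),(305,55),(328,85)],.038),("brackets",[(20,330),(-10,400),(690,100)],.02),("sidelong",[(110,268),(282,162)],.026),("tab",[(505,285),(553,220)],.046)]:
    w=P(l,z);print(n,np.round(w).tolist(),np.degrees(np.arctan2(*(w[1]-w[0])[::-1])))
for nm in["wrist"]:print(viewer.camera_params(nm))
print(todo((400,240,150),-100))
E
```

```text
platetop [[336.0, 229.0], [450.0, 207.0]] -11.039894630065742
bodytop [[343.0, 226.0], [438.0, 209.0]] -10.322277139115876
noseL [[335.0, 92.0], [417.0, 80.0]] -8.642039443711944
handle [[386.0, 230.0], [399.0, 276.0], [426.0, 267.0]] 74.93641171615829
brackets [[401.0, 20.0], [422.0, -25.0], [595.0, 418.0]] -65.13276240082523
sidelong [[414.0, 83.0], [438.0, 209.0]] 79.19349160435503
tab [[603.0, 210.0], [596.0, 266.0]] 97.10539069311348
{'K': array([[322.75123216,   0.        , 275.65088461],
       [  0.        , 322.75123216, 206.56291126],
       [  0.        ,   0.        ,   1.        ]]), 'k1': -0.07492649890914699, 'world_to_cam': array([[ 0.35500444, -0.93486254, -0.00197062, -0.67273017],
       [-0.89486414, -0.34042395,  0.28866886, -0.0370616 ],
       [-0.27053655, -0.10071529, -0.95742697,  0.37834034],
       [ 0.        ,  0.        ,  0.        ,  1.        ]])}
(array([ 459.1, -756.6,   81.7]), array([-8.0000e-02,  1.2000e-01,  1.2079e+02]), array([ 2.39321e+02, -6.30410e+02,  2.30052e+02,  9.35000e-01,
        3.55000e-01,  0.00000e+00]))
```

```bash
python3 -m inch '[35,-35,0,0,0,0,85, 35,-35,0,0,0,0,85, 35,-35,0,0,0,0,85, 35,-35,0,0,0,0,85, 35,-35,0,0,0,0,85, 35,-35,0,0,0,0,85, 35,-35,0,0,0,0,85, 35,-35,0,0,0,0,85]' 
python3 -m inch '[21,-43,0,0,0,-7.34,85, 26,-40,0,0,0,-7.34,85, 31,-37,0,0,0,-7.34,85, 35,-32,0,0,0,-7.34,85, 39,-28,0,0,0,-7.34,85, 43,-22,0,0,0,-7.34,85, 45,-17,0,0,0,-7.34,85, 47,-11,0,0,0,-7.34,85]'
python3 -c "
from h import *
print(todo((398,257,180),79.5))"
```

```text
time: 0.9
tool_pos: [0.4021, -0.2679, 0.2309]
tcp_rot: [-3.09, -0.566, 0.0]
wrist_force: [0.9, 0.5, -0.1]
width: 0.997
grip_force: 0.0
time: 1.7
tool_pos: [0.4333, 0.1146, 0.2312]
tcp_rot: [2.41, 2.015, 0.0]
wrist_force: [1.9, -0.2, -0.6]
width: 0.993
grip_force: 0.0
(array([133.9, -59.9,  51.1]), array([0.02, 0.  , 0.32]), array([ 4.33292e+02,  1.14614e+02,  2.31168e+02,  1.77000e-01,
        9.84000e-01, -0.00000e+00]))
```

```bash
python3 -m inch '[22,-10,12,0,0,0,50, 22,-10,12,0,0,0,50, 22,-10,12,0,0,0,50, 22,-10,12,0,0,0,50, 22,-10,12,0,0,0,50, 24,-10,11,0,0,0,50, 0,0,0,0,0,0,50, 0,0,0,0,0,0,50]' 
python3 - <<'E'
from h import *
print(todo((398,257,100),79.5))
im=viewer.read_camera("wrist");np.save("w.npy",im);cv2.imwrite("pics/w1.png",im[:,:,::-1]);c=viewer.camera_params("wrist");np.savez("wc.npz",**c)
E
```

```text
time: 2.5
tool_pos: [0.3986, 0.2553, 0.1597]
tcp_rot: [2.413, 2.011, -0.003]
wrist_force: [-0.6, -0.5, -0.7]
width: 0.585
grip_force: 0.0
(array([ 1.7, -0.9, 59.7]), array([-0.06,  0.08,  0.1 ]), array([ 3.98612e+02,  2.55264e+02,  1.59683e+02,  1.80000e-01,
        9.84000e-01, -1.00000e-03]))
```

View pics/w1.png

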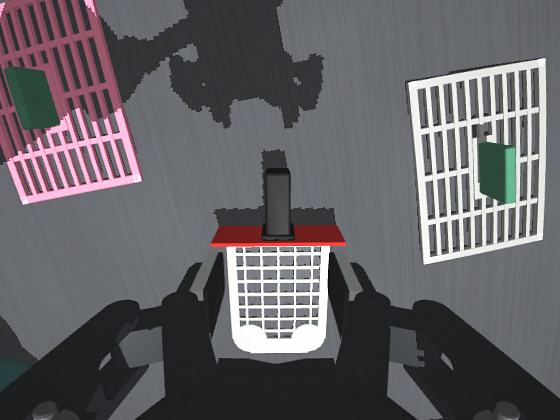

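```bash
python3 - <<'E'
from h import *
c=dict(np.load("wc.npz"));im=np.load("w.npy");M=c["world_to_cam"];print("cam",-M[:3,:3].T@M[:3,3])
P=lambda l,z:np.round(plane(np.array(l),c,z)*1000,1)
print(proj([[.398,.257,.026]],c),"cols of tcp")
print("plate inner top",P([(212,245),(346,245)],.044),"outer top",P([(219,227),(341,227)],.044))
print("handle end top",P([(267,170),(290,170)],.038),"near",P([(264,226),(293,226)],.038))
print("body sides",P([(229,250),(232,335),(328,250),(325,335)],.026))
k=((im.min(2)>150)).astype(np.uint8);k[:, :390]=0;k[290:]=0
k=cv2.morphologyEx(k,cv2.MORPH_CLOSE,np.ones((15,15)));q=cont(k)[0];print("grat",rect(plane(q,c,.006)),q.min(0),q.max(0))
print("grat corners",P([(407,81),(545,59),(542,240),(425,263)],.006), "tab top",P([(477,143),(516,143),(515,203),(482,198)],.046))
E
```

```text
cam [0.41223527 0.32871888 0.30165714]
[[274.42348668 195.33598144]] cols of tcp
plate inner top [[337.5 227.7]
 [452.  206.5]] outer top [[347.4 242.8]
 [449.7 223.9]]
handle end top [[396.5 282.5]
 [415.2 279.1]] near [[384.7 234.7]
 [409.5 230.1]]
body sides [[346.7 212.9]
 [327.9 118.8]
 [437.6 196.1]
 [422.1 101.3]]
grat [597.9 243.1 180.9 130.8 -88.7] [408  58] [546 264]
grat corners [[530.1 332.8]
 [661.  333.6]
 [665.  153.7]
 [536.6 152.9]] tab top [[567.9 275.8]
 [601.8 270.3]
 [602.2 218.2]
 [571.9 228.3]]
```

```bash
python3 -m inch '[2,3,40,0,0,0,50, 0,0,40,0,0,0,50, 0,0,40,0,0,0,50, 0,0,24,0,0,0,50, 0,0,7,0,0,0,50, 0,0,0,0,0,0,50, 0,0,0,0,0,0,20, 0,0,0,0,0,0,10]' 100
python3 -m inch '[0,0,0,0,0,0,5, 0,0,0,0,0,0,5, 0,0,0,0,0,0,5, 0,0,0,0,0,0,5, 0,0,-10,0,0,0,5, 0,0,-20,0,0,0,5, 0,0,-30,0,0,0,5, 0,0,-15,0,0,0,5]'
python3 -c "
from h import *
c=(508.9+.0,-260)
print(todo((522+.0797*60,-120.5+.9968*60+150,90),85.4))"
```

```text
time: 3.35
tool_pos: [0.4042, 0.2576, 0.0113]
tcp_rot: [2.416, 2.008, 0.006]
wrist_force: [2.4, -0.3, 4.0]
width: 0.252
grip_force: 20.1
time: 4.15
tool_pos: [0.4038, 0.2576, 0.0874]
tcp_rot: [2.415, 2.009, 0.006]
wrist_force: [1.1, 0.7, -3.2]
width: 0.24
grip_force: 98.0
(array([-143.1,  151.6,   -2.5]), array([ 0.19, -0.15, -5.89]), array([4.03805e+02, 2.57614e+02, 8.73780e+01, 1.82000e-01, 9.83000e-01,
       3.00000e-03]))
```

```bash
python3 -m inch '[-25,27,0,0,0,0,5, -25,27,0,0,0,0,5, -25,27,0,0,0,0,5, -25,27,0,0,0,0,5, -25,27,0,0,0,0,5, -26,28,0,0,0,0,5, 0,0,0,0,0,-5.9,5, 0,0,0,0,0,0,5]' 
python3 - <<'E'
from h import *
print(todo((536.8,78.9,42),85.4))
a=viewer.read_camera("scene")[180:340,140:330,::-1];b=viewer.read_camera("side")[130:280,240:420,::-1]
z=lambda i:cv2.resize(i,(400,340),interpolation=cv2.INTER_CUBIC)
cv2.imwrite("pics/ap.png",np.hstack([z(a),z(b)]))
E
```

```text
time: 4.95
tool_pos: [0.5359, 0.0777, 0.085]
tcp_rot: [2.311, 2.128, 0.001]
wrist_force: [-0.0, 0.3, -4.3]
width: 0.235
grip_force: 98.2
(array([ 1.3,  0.8, 43. ]), array([ 0.02, -0.02, -0.1 ]), array([5.35862e+02, 7.76930e+01, 8.49570e+01, 8.20000e-02, 9.97000e-01,
       0.00000e+00]))
```

View pics/ap.png

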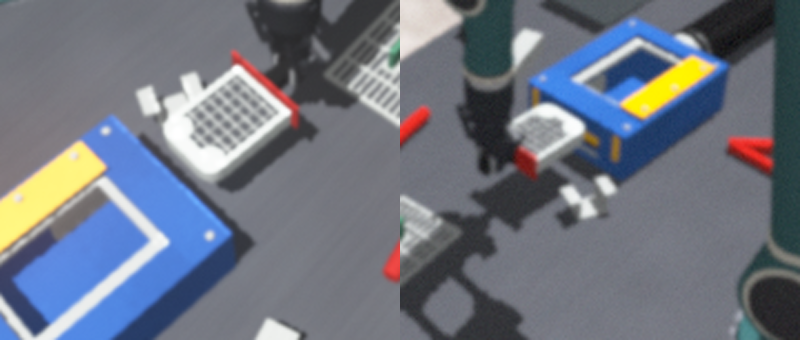

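```bash
python3 - <<'E'
from h import *
c=viewer.camera_params("side");C=viewer.camera_params("scene")
p=np.array([(725,67),(628,136),(531,85),(633,17)],float);p=np.c_[(p[:,0]-400)*180/400+240,p[:,1]*150/340+130]
w=plane(p,c,.092)*1000;print(w.round(),w.mean(0))
p=np.array([(236,52),(297,110),(238,68),(290,116),(196,178),(166,132)],float);p=np.c_[p[:,0]*190/400+140,p[:,1]*160/340+180]
z=sensors.read_state()["tool_pos"][2]-.012
a=plane(p,C,z+.044);b=plane(p,C,z+.026);print(z,a[:2]*1000,b[2:]*1000)
E
```

```text
[[ 390. -386.]
 [ 410. -122.]
 [ 617. -127.]
 [ 605. -414.]] [ 505.53831932 -262.1453359 ]
0.07247884673000952 [[477.72756657  44.03896941]
 [590.97592427  28.84610378]] [[ 486.79499416   36.64317823]
 [ 582.65461623   25.69196279]
 [ 555.09830262 -109.39379606]
 [ 484.6201993   -88.59928263]]
```

```bash
python3 -m inch '[0,0,22,0,0,0,5, 0,0,22,0,0,0,5, 0,0,0,0,0,0,5, -10,0,0,0,0,0,5, -10,0,0,0,0,0,5, -8,0,0,0,0,0,5, -8,0,0,0,0,0,5, -8,0,0,0,0,0,5]' 110
python3 -c "
from h import *
s=sensors.read_state();print(s['tool_pos'],s['wrist_force'],s['torque'])"
```

```text
time: 5.85
tool_pos: [0.5327, 0.0365, 0.0413]
tcp_rot: [-2.31, -2.126, -0.008]
wrist_force: [0.5, 12.9, -0.4]
width: 0.239
grip_force: 108.7
[0.53270907 0.03654186 0.04129627] [ 0.51216374 12.88900802 -0.38275567] [ 1.91027684 -0.16687065  0.10872336]
```

```bash
python3 - <<'E'
from h import *
b=viewer.read_camera("side")[150:230,280:390,::-1];a=viewer.read_camera("wrist")[:,:,::-1]
a=cv2.resize(a,(390,292));b=cv2.resize(b,(402,292),interpolation=cv2.INTER_CUBIC)
cv2.imwrite("pics/in1.png",np.hstack([a,b]))
E
```

```text
(no output)
```

View pics/in1.png

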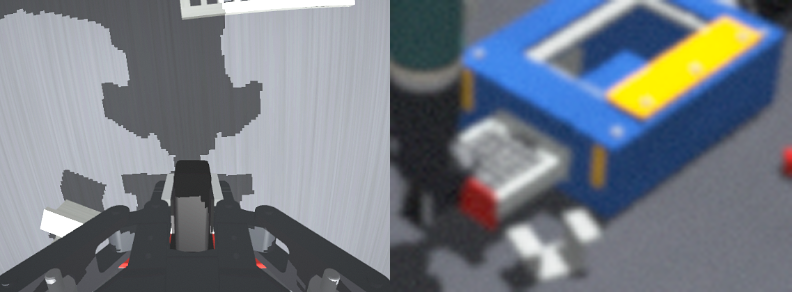

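```bash
python3 -m inch '[0,0,0,0,-0.8,0,5, 0,0,0,0,0,0,5, -4,0,0,0,0,0,5, -4,0,0,0,0,0,5, -4,0,0,0,0,0,5, -4,0,0,0,0,0,5, -4,0,0,0,0,0,5, 0,0,0,0,0,0,5]' 110
python3 -c "
from h import *
s=sensors.read_state();print(s['tool_pos'],s['wrist_force'],s['torque'])"
```

```text
time: 6.75
tool_pos: [0.5298, 0.0138, 0.0404]
tcp_rot: [2.302, 2.124, -0.018]
wrist_force: [-0.2, -0.3, -7.1]
width: 0.239
grip_force: 108.1
[0.52984093 0.01379146 0.0403649 ] [-0.19053595 -0.33313732 -7.14167758] [ 0.61874433 -0.0585637  -0.02776228]
```

```bash
python3 -m inch '[-8,0,0,0,0.3,0,5, -8,0,0,0,0.3,0,5, -9,0,0.3,0,0.2,0,5, -9,0,0.3,0,0,0,5, -9,0,0.3,0,0,0,5, -9,0,0.3,0,0,0,5, -9,0,0.3,0,0,0,5, -9,0,0,0,0,0,5]' 110
python3 -c "
from h import *
s=sensors.read_state();print(s['tool_pos'],s['wrist_force'],s['torque'],todo((523,-80.6,38),85.4,s))"
```

```text
time: 7.55
tool_pos: [0.5249, -0.0557, 0.0396]
tcp_rot: [2.308, 2.13, 0.001]
wrist_force: [0.2, 3.8, -1.2]
width: 0.233
grip_force: 108.9
[ 0.52487292 -0.05571244  0.0395876 ] [ 0.20454508  3.76037307 -1.1855109 ] [ 0.25538771 -0.00623581 -0.01327128] (array([-25. ,   0.1,   1.6]), array([0.03, 0.01, 0.02]), array([ 5.24873e+02, -5.57120e+01,  3.95880e+01,  8.00000e-02,
        9.97000e-01, -0.00000e+00]))
```

```bash
python3 -m inch '[-6,0,0,0,0,0,5, -6,0,0,0,0,0,5, -5,0,0.5,0,0,0,5, -3,0,0.5,0,0,0,5, -2,0,0,0,0,0,5, -1,0,0,0,0,0,5, -1,0,0,0,0,0,5, 0,0,0,0,0,0,5]' 110
python3 -m inch '[-1,0,0,0,0,0,5, -1,0,0,0,0,0,5, 0,0,0,0,0,0,5, -1,0,0,0,0,0,5, 0,0,0,0,0,0,5, -1,0,0,0,0,0,5, 0,0,0,0,0,0,5, 0,0,0,0,0,0,5]' 110

```

```text
time: 8.35
tool_pos: [0.5229, -0.0785, 0.0385]
tcp_rot: [2.309, 2.131, 0.001]
wrist_force: [0.8, 6.1, 1.7]
width: 0.238
grip_force: 109.2
time: 9.15
tool_pos: [0.5227, -0.0786, 0.0385]
tcp_rot: [-2.307, -2.126, -0.007]
wrist_force: [2.1, 20.9, 3.7]
width: 0.24
grip_force: 109.4
```

```bash
python3 -m inch '[-2,0,0,0,0,0,5, 0,0,0,0,0,0,5, 4,0,0,0,0,0,5, 0,0,0,0,0,0,45, 0,0,0,0,0,0,45, 0,0,0,0,0,0,45, 0,0,0,0,0,0,45, 0,0,-20,0,0,0,45]' 110
python3 -m inch '[0,0,-30,0,0,0,45, 0,0,-30,0,0,0,45, 0,0,-30,0,0,0,45, 35,0,-30,0,0,0,45, 35,0,-10,0,0,0,45, 0,0,0,0,0,0,45, 0,0,0,0,0,0,45, 0,0,0,0,0,0,45]'
python3 - <<'E'
from h import *
b=viewer.read_camera("side")[150:230,280:390,::-1];a=viewer.read_camera("scene")[220:320,150:280,::-1]
a=cv2.resize(a,(390,300),interpolation=cv2.INTER_CUBIC);b=cv2.resize(b,(402,300),interpolation=cv2.INTER_CUBIC)
cv2.imwrite("pics/home.png",np.hstack([a,b]))
print(todo((598,243,160),91.3))
E
```

```text
time: 9.95
tool_pos: [0.5198, -0.0809, 0.0558]
tcp_rot: [-2.306, -2.127, 0.006]
wrist_force: [-0.4, 0.3, 0.4]
width: 0.525
grip_force: 0.0
time: 10.75
tool_pos: [0.5274, -0.0118, 0.1874]
tcp_rot: [-2.308, -2.13, 0.002]
wrist_force: [-0.7, 0.4, -0.1]
width: 0.526
grip_force: 0.0
(array([259.9,  49.7,  26.9]), array([-0.12,  0.02, -5.96]), array([ 5.27356e+02, -1.20300e+01,  1.87142e+02,  8.10000e-02,
        9.97000e-01, -0.00000e+00]))
```

View pics/home.png

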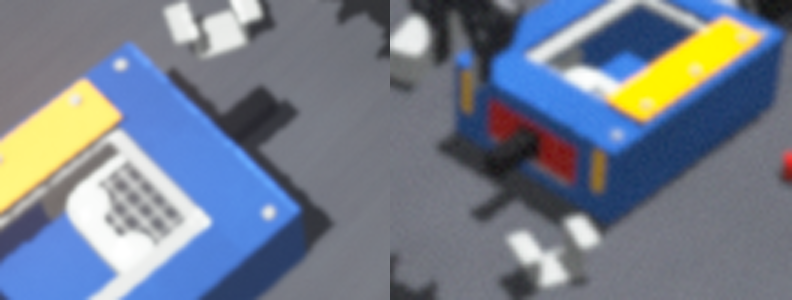

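```bash
python3 -m inch '[37,7,0,0,0,0,45, 37,7,0,0,0,0,45, 37,7,0,0,0,0,45, 37,7,0,0,0,0,45, 37,7,0,0,0,0,45, 37,7,0,0,0,0,45, 37,7,20,0,0,-6.1,45, 0,0,20,0,0,0,45]'
python3 - <<'E'
from h import *
print(todo((598,243,13),91.5))
im=viewer.read_camera("wrist");np.save("w.npy",im);cv2.imwrite("pics/w2.png",im[:,:,::-1]);c=viewer.camera_params("wrist");np.savez("wc.npz",**c)
H=cv2.cvtColor(im,cv2.COLOR_RGB2HSV);k=cv2.inRange(H,(60,70,20),(95,255,255))
q=cont(k)[0];print("tab",rect(plane(q,c,.046)),q.min(0),q.max(0))
E
```

```text
time: 11.65
tool_pos: [0.5995, 0.2467, 0.1479]
tcp_rot: [2.187, 2.255, 0.005]
wrist_force: [0.3, -1.0, 0.6]
width: 0.529
grip_force: 0.0
(array([ -4. ,  -1.9, 134.9]), array([ 0.14, -0.13,  0.25]), array([ 5.99503e+02,  2.46706e+02,  1.47938e+02, -3.10000e-02,
        1.00000e+00,  2.00000e-03]))
tab [592.7 245.5  54.1   8.8 -88.3] [267 173] [278 240]
```

View pics/w2.png

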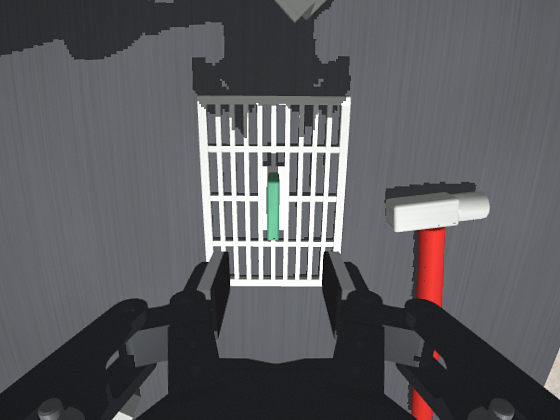

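```bash
python3 - <<'E'
from h import *
c=dict(np.load("wc.npz"));w=plane([(199,98),(350,97),(338,285),(208,285)],c,.006)*1000;print(w.round(1),w.mean(0))
E
```

```text
[[529.2 326.2]
 [654.  330.5]
 [658.7 155.8]
 [531.2 151.7]] [593.27129353 241.03057458]
```

```bash
python3 -m inch '[-4,-5,35,0,0,0.2,45, 0,0,35,0,0,0,45, 0,0,35,0,0,0,45, 0,0,22,0,0,0,45, 0,0,7,0,0,0,45, 0,0,0,0,0,0,45, 0,0,0,0,0,0,20, 0,0,0,0,0,0,5]' 80
python3 -m inch '[0,0,0,0,0,0,0, 0,0,0,0,0,0,0, 0,0,0,0,0,0,0, 0,0,0,0,0,0,0, 0,0,-10,0,0,0,0, 0,0,-30,0,0,0,0, 0,0,-40,0,0,0,0, 0,0,-40,0,0,0,0]' 110
python3 -c "
from h import *
s=sensors.read_state();print(s['tool_pos'],s['wrist_force'],s['torque'],s['width'])"
```

```text
time: 12.5
tool_pos: [0.5946, 0.2393, 0.0164]
tcp_rot: [2.195, 2.245, 0.005]
wrist_force: [0.5, 0.1, -0.1]
width: 0.195
grip_force: 0.0
time: 13.3
tool_pos: [0.5909, 0.2386, 0.1341]
tcp_rot: [-2.194, -2.245, 0.006]
wrist_force: [0.3, 0.2, -2.6]
width: 0.096
grip_force: 107.5
[0.59091206 0.23860575 0.1341    ] [ 0.30396536  0.18728665 -2.62175947] [ 0.0305517  -0.02852591 -0.02151818] 0.09631405265481298
```

```bash
python3 -m inch '[-20,-4,-9,0,0,0,0, -46,-8,-9,0,0,0,0, -46,-8,-9,0,0,0,0, -46,-8,-9,0,0,0,0, -46,-8,-9,0,0,0,0, -46,-8,-9,0,0,0,0, -46,-8,-9,0,0,0,0, -46,-8,-9,0,0,0,0]'
python3 -m inch '[-46,-8,0,0,0,0,0, -46,-8,0,0,0,0,0, -40,-8,0,0,0,0,0, -20,0,0,0,0,5.9,0, 0,0,0,0,0,0,0, 0,0,0,0,0,0,0, 0,0,0,0,0,0,0, 0,0,0,0,0,0,0]'
python3 -c "
from h import *
print(todo((508.9,-270,180),85.4))"
```

```text
time: 14.1
tool_pos: [0.5379, -0.1061, 0.2049]
tcp_rot: [-2.194, -2.245, 0.003]
wrist_force: [1.2, 0.3, -4.3]
width: 0.095
grip_force: 107.7
time: 14.9
tool_pos: [0.5198, -0.2555, 0.2058]
tcp_rot: [-2.306, -2.132, 0.0]
wrist_force: [0.3, 0.6, -2.9]
width: 0.094
grip_force: 107.7
(array([-15.3,  -9.7,  25.8]), array([-0.06, -0.04,  0.12]), array([ 5.19814e+02, -2.55485e+02,  2.05783e+02,  7.80000e-02,
        9.97000e-01,  1.00000e-03]))
```

```bash
cat > edge.py <<'E'
from h import *
s=sensors.read_state();im=viewer.read_camera("wrist").astype(float);c=viewer.camera_params("wrist")
T=s["tool_pos"];R=Ro.from_rotvec(s["tcp_rot"]).as_matrix()
def samp(P):
    uv=proj(P,c).astype(np.float32);return cv2.remap(im.astype(np.float32),uv[:,0].reshape(-1,1),uv[:,1].reshape(-1,1),cv2.INTER_LINEAR)[:,0]
t=np.arange(60,160,.5)/1000
print(T*1000)
res=[]
for ly in range(-60,61,15):
    P=T+R@np.array([0,ly/1000,.012-.003])+t[:,None]*R[:,0]
    v=samp(P);d=cv2.blur(v[:,:1],(1,3))[:,0];i=np.argmin(np.gradient(d)[:120]);
    bx=lambda X:((X[:2]*1000-[509.7,-260])@np.array([[-.0797,.9968],[-.9968,-.0797]]).T[:, :] )
    z=.092;w0=np.array([509.7,-260,92])/1000;ax=np.array([.0797,.9968,0]);ay=np.array([.9968,-.0797,0])
    u=np.arange(120,165,.5)/1000;v2=samp(w0+u[:,None]*ax+ay*ly/1000);bl=v2[:,2]-v2[:,0];j=np.argmin(np.gradient(cv2.blur(bl,(1,3))[:,0]))
    res.append((ly,t[i]*1000,v[i].round(),u[j]*1000,bl[max(j-4,0)],bl[min(j+4,len(bl)-1)]))
for r in res:print(*r)
cv2.imwrite("pics/w3.png",im[:,:,::-1])
E
python3 edge.py
```

```text
[ 519.8144389  -255.48504589  205.78348251]
-60 91.0 [155. 159. 154.] 139.0 63.23242 2.9453125
-45 66.0 [92. 93. 91.] 139.0 61.03125 3.65625
-30 76.5 [ 86.  95. 103.] 139.0 62.466797 2.9453125
-15 61.0 [125. 128. 128.] 139.0 62.4375 4.4570312
0 93.5 [ 92. 100. 108.] 139.0 63.81543 0.6484375
15 61.5 [185. 188. 186.] 139.0 64.625 2.8164062
30 93.5 [177. 196. 224.] 133.5 113.73633 68.021484
45 93.5 [191. 205. 220.] 133.0 146.53125 66.79492
60 93.5 [220. 222. 222.] 132.0 147.08008 62.993164[ WARN:0@1.362] global loadsave.cpp:1063 imwrite_ Unsupported depth image for selected encoder is fallbacked to CV_8U.
```

```bash
python3 -m inch '[-10,4,10,0,0,0,0, -9.5,5,10,0,0,0,0, 0,0,10,-6,0,0,0, 0,0,0,-6,0,0,0, 0,0,0,0,0,0,0, 0,0,0,0,0,0,0, 0,0,0,0,0,0,0, 0,0,0,0,0,0,0]'
cat > pose.py <<'E'
from h import *
s=sensors.read_state();R=Ro.from_rotvec(s["tcp_rot"]).as_matrix()
def B(p): d=p[:2]*1000-[509.7,-260];return np.array([d@[.0797,.9968],d@[.9968,-.0797],p[2]*1000])
T=s["tool_pos"]
g=lambda y,z:B(T+R@np.array([.0032,y/1000,z/1000])).round(1)
print("TCP a,b,h",B(T).round(1),"E",g(-65,15),"rightlow",g(65,15),"tilt",np.degrees(np.arcsin(-R[2,1])).round(2),"F",s["wrist_force"].round(1),"tq",s["torque"].round(2),"w",round(s["width"],3))
E
python3 pose.py; python3 - <<'E'
from h import *
im=viewer.read_camera("wrist").astype(np.float32);c=viewer.camera_params("wrist")
w0=np.array([.5097,-.26,.092]);ax=np.array([.0797,.9968,0]);ay=np.array([.9968,-.0797,0])
for a in(110,120,130):
  for sg in(-1,1):
    u=np.arange(95,125,.5)/1000;uv=proj(w0+ax*a/1000+sg*u[:,None]*ay,c).astype(np.float32)
    v=cv2.remap(im,uv[:,:1].copy(),uv[:,1:].copy(),cv2.INTER_LINEAR)[:,0];bl=v[:,2]-v[:,0]
    i=np.argmin(np.gradient(bl));print(a,sg,u[i]*1000,bl[::8].round())
E
```

```text
time: 15.75
tool_pos: [0.529, -0.2776, 0.1773]
tcp_rot: [2.189, 2.021, 0.212]
wrist_force: [-0.1, -0.0, -2.9]
width: 0.094
grip_force: 108.5
TCP a,b,h [-16.   20.6 177.3] E [-12.8 -39.8 149. ] rightlow [-12.8  87.3 176.2] tilt -12.05 F [-0.1 -0.  -2.9] tq [-0.04  0.26  0.01] w 0.094
110 -1 109.0 [56. 55. 56. 54.  5.  7.  5.  5.]
110 1 110.0 [130. 129. 132. 133.   2.   5.   7.   6.]
120 -1 109.0 [-2. -1. 54. 55.  6.  7.  6.  6.]
120 1 110.0 [ -2.  -0. 133. 132.   7.   7.   6.   6.]
130 -1 95.0 [0. 0. 0. 0. 0. 0. 0. 0.]
130 1 110.0 [131. 131. 131. 129.   1.   8.   7.   9.]
```

```bash
python3 -m inch '[1.8,-3.8,14,0,0,0,0, 0,-3.8,14,0,0,0,0, 0,-3.8,14,0,0,0,0, 0,-3.8,14,0,0,0,0, 0,0,0,0,0,0,0, 0,-0.3,1.5,0,0,0,0, 0,-0.3,1.5,0,0,0,0, 0,0,0,0,0,0,0]'
python3 pose.py
```

```text
time: 16.6
tool_pos: [0.5249, -0.2751, 0.1159]
tcp_rot: [2.189, 2.02, 0.213]
wrist_force: [0.0, -0.7, -3.5]
width: 0.095
grip_force: 108.6
TCP a,b,h [-13.9  16.3 115.9] E [-10.7 -44.1  87.6] rightlow [-10.7  83.  114.8] tilt -12.05 F [ 0.  -0.7 -3.5] tq [-0.06  0.21  0.03] w 0.095
```

```bash
python3 -m inch '[0,-0.2,1,0,0,0,0, 0,-0.2,1,0,0,0,0, 0,0,0,0,0,0,0, 0,0,0,0,0,0,0, 0,-0.2,1,0,0,0,0, 0,-0.2,1,0,0,0,0, 0,0,0,0,0,0,0, 0,0,0,0,0,0,0]'
python3 pose.py
```

```text
time: 17.4
tool_pos: [0.5254, -0.2752, 0.113]
tcp_rot: [2.189, 2.02, 0.213]
wrist_force: [-0.7, 1.8, 7.1]
width: 0.095
grip_force: 110.1
TCP a,b,h [-13.9  16.8 113. ] E [-10.7 -43.6  84.7] rightlow [-10.7  83.5 112. ] tilt -12.1 F [-0.7  1.8  7.1] tq [0.36 0.81 0.01] w 0.095
```

```bash
python3 -m inch '[0,0.3,-1.6,0,0,0,0, 0,0,0,0,0,0,0, 0,-4.3,-0.9,0,0,0,0, 0,-4.3,-0.9,0,0,0,0, 0,-4.3,-0.9,0,0,0,0, 0,-4.3,-0.9,0,0,0,0, 0,0,0,0,0,0,0, 0,0,0,0,0,0,0]'
python3 pose.py
```

```text
time: 18.2
tool_pos: [0.507, -0.2738, 0.1134]
tcp_rot: [2.19, 2.021, 0.212]
wrist_force: [1.8, 0.2, 5.9]
width: 0.099
grip_force: 110.2
TCP a,b,h [-13.9  -1.6 113.4] E [-10.7 -62.   85.2] rightlow [-10.8  65.1 112.3] tilt -12.03 F [1.8 0.2 5.9] tq [ 0.07  0.25 -0.03] w 0.099
```

```bash
python3 -m inch '[0,0.1,-0.7,0,0,0,0, 0,-1.5,-0.3,0,0,0,0, 0,-1.5,-0.3,0,0,0,0, 0,0,0,0,0,0,0, 0,-1,-0.2,0,0,0,0, 0,0,0,0,0,0,0, 0,0,0,0,0,0,0, 0,0,0,0,0,0,0]'
python3 pose.py
```

```text
time: 19.0
tool_pos: [0.5029, -0.2732, 0.1135]
tcp_rot: [2.19, 2.021, 0.212]
wrist_force: [2.8, -0.0, 3.6]
width: 0.096
grip_force: 109.9
TCP a,b,h [-13.7  -5.7 113.5] E [-10.4 -66.1  85.3] rightlow [-10.5  61.  112.4] tilt -12.01 F [ 2.8 -0.   3.6] tq [ 0.02 -0.16 -0.04] w 0.096
```

```bash
python3 -m inch '[0,0.6,1.1,1.25,0,0,0, 0,0.35,1.4,1.25,0,0,0, 0,0.35,1.4,1.25,0,0,0, 0,0.35,1.4,1.25,0,0,0, 0,0.35,1.4,1.25,0,0,0, 0,0.35,1.4,1.25,0,0,0, 0,0.35,1.4,1.25,0,0,0, 0,0,0,0,0,0,0]'
python3 pose.py
```

```text
time: 19.8
tool_pos: [0.5066, -0.2732, 0.1038]
tcp_rot: [2.279, 2.104, 0.057]
wrist_force: [0.1, -1.7, 1.9]
width: 0.096
grip_force: 109.8
TCP a,b,h [-13.4  -2.  103.8] E [-10.2 -66.1  85.3] rightlow [-10.2  63.7  92.3] tilt -3.1 F [ 0.1 -1.7  1.9] tq [-0.14  0.36 -0.03] w 0.096
```

```bash
python3 -m inch '[-0.8,0,0,0,0,0,0, 0,0.2,1.1,1,0,0,0, 0,0.2,1.1,1,0,0,0, 0,0.2,1.1,1,0,0,0, 0,0,0,0,0,0,0, 0,0,0,0,0,0,0, 0,0,0,0,0,0,0, 0,0,0,0,0,0,0]'
python3 pose.py
```

```text
time: 20.6
tool_pos: [0.5073, -0.2743, 0.1009]
tcp_rot: [2.307, 2.128, 0.005]
wrist_force: [-0.0, -0.0, -2.5]
width: 0.095
grip_force: 109.1
TCP a,b,h [-14.4  -1.3 100.9] E [-11.2 -66.2  85.6] rightlow [-11.2  63.8  86.1] tilt -0.24 F [-0.  -0.  -2.5] tq [ 0.11 -0.04 -0.02] w 0.095
```

```bash
python3 -m inch '[0,0.3,0.6,0.2,0,0,0, 0,0,0.5,0,0,0,0, 0,0,0.5,0,0,0,0, 0,0,0.3,0,0,0,0, 0,0,0,0,0,0,0, 0,0,0,0,0,0,0, 0,0,0,0,0,0,0, 0,0,0,0,0,0,0]'
python3 pose.py
```

```text
time: 21.4
tool_pos: [0.5075, -0.2743, 0.1007]
tcp_rot: [2.309, 2.131, 0.0]
wrist_force: [-4.8, 3.0, 8.8]
width: 0.096
grip_force: 110.8
TCP a,b,h [-14.5  -1.1 100.7] E [-11.2 -66.1  85.7] rightlow [-11.3  63.9  85.7] tilt -0.01 F [-4.8  3.   8.8] tq [ 0.44  0.84 -0.04] w 0.096
```

```bash
python3 -m inch '[0,-0.5,0.3,0,0,0,0, 0.3,0,0.3,0.2,0,0,0, 0,0,0,0,0,0,0, 0,0,0,0,0,0,0, 0,0,-0.6,0,0,0,0, 0,0,-0.4,0,0,0,0, 0,0,0,0,0,0,0, 0,0,0,0,0,0,0]'
python3 pose.py
```

```text
time: 22.2
tool_pos: [0.5075, -0.2743, 0.1007]
tcp_rot: [-2.308, -2.13, 0.003]
wrist_force: [-3.5, 0.7, 7.4]
width: 0.094
grip_force: 110.6
TCP a,b,h [-14.5  -1.1 100.7] E [-11.3 -66.1  85.9] rightlow [-11.3  63.9  85.6] tilt 0.12 F [-3.5  0.7  7.4] tq [ 0.28  0.42 -0.07] w 0.094
```

```bash
python3 -m inch '[0,0,-0.7,0,0,0,0, 0,0,0,0,0,0,25, 0,0,0,0,0,0,25, 0,0,0,0,0,0,25, 0,0,-10,0,0,0,25, 0,0,-30,0,0,0,25, 0,0,-40,0,0,0,25, 0,0,-40,0,0,0,25]'
python3 -m inch '[30,0,-20,0,0,0,25, 40,0,0,0,0,0,25, 40,0,0,0,0,0,25, 40,0,0,0,0,0,25, 40,0,0,0,0,0,25, 0,0,0,0,0,0,25, 0,0,0,0,0,0,25, 0,0,0,0,0,0,25]'
python3 - <<'E'
from h import *
b=viewer.read_camera("side")[140:230,280:400,::-1];a=viewer.read_camera("scene")[225:385,90:270,::-1]
a=cv2.resize(a,(390,346),interpolation=cv2.INTER_CUBIC);b=cv2.resize(b,(410,346),interpolation=cv2.INTER_CUBIC)
cv2.imwrite("pics/fin.png",np.hstack([a,b]))
E
```

```text
time: 23.0
tool_pos: [0.5073, -0.2738, 0.2217]
tcp_rot: [-2.307, -2.129, 0.003]
wrist_force: [0.1, -0.6, 0.3]
width: 0.294
grip_force: 0.0
time: 23.8
tool_pos: [0.5231, -0.0854, 0.2408]
tcp_rot: [-2.308, -2.13, 0.003]
wrist_force: [0.2, -0.1, -0.3]
width: 0.294
grip_force: 0.0
```

View pics/fin.png

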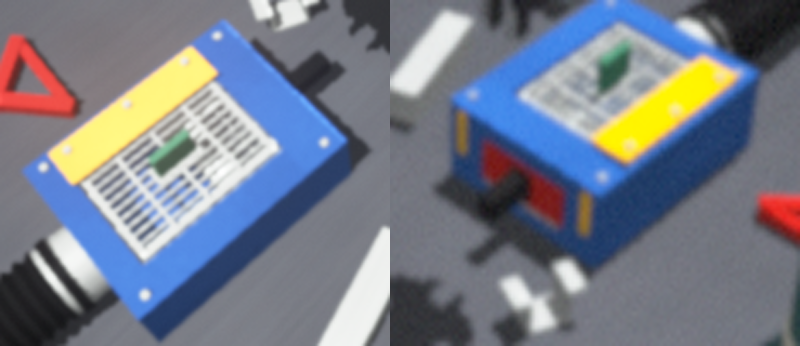

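```bash
python3 -c "
from workcell import job
print(job.finish_job())"
```

```text
the job is handed in; nothing more can be done
None
```

I handed in the job at about 24 s: the cassette is in the slot with its face plate against the front, and the grating lies flat on its seat, hooked under the yellow lip. I judged both from the last pictures and the contact forces, and no verdict came back.

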